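# Close the kiln's roof vent with the hook pole

### The job

The kiln is hot, so keep the hand off it: take the hook pole from its stand, hook it into the red ring eye of the open vent flap on the kiln roof, and swing the flap down with the hook still in the eye, without letting it drop. Press it down gently with the pole until the spring catch clicks and holds it shut; the depth differs from day to day, so feel for the click and the firm seat and do not force it. Then unhook the pole and hang it back upright in its stand, leaving the clay dishes, the tub and the kiln prop alone.

Things in the scene. Friction and masses are not known exactly. Their poses are not given: they have to be found in the camera images.
- pole_grip (a point): Centre of the wooden handle of the steel hook pole (170 g), which hangs upright in the stand. Handle 22 x 22 mm square, 64 mm tall. Axes are the pole's: z up along the pole, x and y square to the handle's faces. Below the handle: collar disc 32 mm dia, 6 mm thick; round shaft 8 mm dia; hook at its foot.
- pole_collar (a point): Centre of the underside of the collar, on the pole's axis, 38 mm below pole_grip. The collar rests on the stand's fork.
- pole_hook (a point): Middle of the hook bar, 243 mm below pole_grip and 19 mm to the pole's +y. The bar, 7 mm dia, runs level from the foot of the shaft 38 mm to the pole's +y; its end turns up, the tip 12 mm above the bar's axis. Same axes as pole_grip.
- stand_fork (a point): Where the collar sits: centre of the slot, on the fork's top face, 245 mm above the bench. Axes are the stand's: two prongs (10 mm wide, 8 mm thick) along x, 14 mm slot between, open to -x; prong tips 30 mm to -x of this point, slot's end 9 mm to +x, post 64 mm to +x; base plate 140 x 130 x 12 mm. Fixed.
- flap_eye (a point): Centre of the red ring eye welded to the middle of the flap's free edge, 112 mm from the hinge line: opening 24 mm dia, ring 6 mm thick. The hole's axis is this point's y, parallel to the hinge. Axes turn with the flap: -x from hinge to eye, z out of the flap's outer face.
- flap_hinge (a point): Middle of the flap's hinge line, 33 mm above the kiln roof (370 x 390 mm, 80 mm above the bench). Axes are the kiln's: hinge line along y, the shut flap reaches to -x, z up. The spring catch's post stands 130 mm to -x and 44 mm to +y of this point and rises up to 60 mm above it, so bring the hook in and out on the -y side.
- flap (a joint): Angle of the vent flap (steel, 88 x 116 mm, about 0.3 kg, easy hinge), rad: 1.57 to 1.85 at the start, stays; falls forward once well past upright. It comes to rest on the catch's bevel at 0.22 to 0.43; pressed on with 4 to 11 N at the eye it passes, compresses the springy rope seal and clicks 1 to 2 mm before a hard seat. The seat is set anew each day: latched it stands anywhere from 0 to 0.17.
- kiln: The hot kiln with its flap and catch, fixed; more than 20 N on it does damage. Origin under the middle of its roof at bench height, axes as flap_hinge; hinge line over the roof's middle.
- dish_a: Unfired clay pedestal dish, 142 mm dia, 55 mm high, on the bench; origin under its foot. Bystander.
- dish_b: Second unfired clay dish, same size. Bystander.
- tub: White plastic bowl, 150 mm dia, 85 mm high, on the bench; origin under its foot. Bystander.
- prop: Kiln prop, cream ceramic cylinder 38 mm dia, 60 mm high, standing on the kiln roof on the -y side of the vent; origin under its foot. Bystander.
Not all that is in view belongs to the job. What is shaped like the part that bears stand_fork but pink is not meant.

How it is judged (in metres and radians):
On the way, in this order (a step that is already met when the one before it is completed fails the run):
1. the hook is through the ring eye while the flap still stands open (distance between pole_hook and flap_eye below 0.02 m and value of joint flap above 1.3 rad), for 0.1 s.
2. the flap has been swung down near the catch with the hook still in the eye (value of joint flap below 0.55 rad and distance between pole_hook and flap_eye below 0.02 m), for 0.1 s.
3. the flap is pressed down past the bevel of the catch (value of joint flap below 0.195 rad), for 0.2 s.
At the end, for the whole second after the job is handed in: The flap is held shut by the catch (joint below 0.195 rad; unlatched it springs up to 0.22 or more), the pole hangs upright (within 0.1 rad) in the stand with its collar on the fork within 12 mm of its place, let go (value of joint flap below 0.195 rad and distance between pole_collar and stand_fork below 0.012 m and angle between pole_grip's own z axis and vertical below 0.1 rad and distance between pole_hook and flap_eye above 0.05 m); the robot touches nothing.
It fails at once if the flap is dropped (it falls faster than 2 rad/s before it has reached the catch) (velocity of joint flap below -2 rad/s and value of joint flap above 0.48 rad).
It fails at once if the flap, catch or kiln is forced with more than 20 N (contact force between anything else and kiln above 20 N).
It fails at once if the gripper touches the hot kiln or its flap (contact force between the fingers and kiln above 0.5 N).
It fails at once if the arm touches the hot kiln or its flap (contact force between the arm and kiln above 0.5 N).
It fails at once if a bystander is moved more than 15 mm (distance of any of dish_a, dish_b, tub, prop from where it was at the start of the episode above 0.015 m).
It also fails if it takes over 69 s, if anything falls off the work surface, if the arm or the gripper's body presses on something with over 40 N, if the wrist force passes 120 N, or if a joint passes its speed limit or range.

### The arm

A 7-joint arm with a two-finger parallel gripper is mounted at the origin on the work surface. World frame = base frame: x ahead of the robot, y to its left, z up, the work surface at z = 0. Lengths are in mm, angles in rad, forces in N, time in s.
With the tool pointing down it reaches from about 400 to 900 mm from the base axis. Payload 5.6 kg.
Tool frame: the origin (TCP) lies midway between the tips of the shut fingers; the grasp point (between the pads) lies 19 mm behind it; z points along the fingers, y is the line along which they close (so a half turn about z gives the same grasp; the last joint's range is limited). The gripper opens to 92 mm and grips with 3 to 60 N. Pads are 20 mm wide; open, the fingers measure 128 mm over their backs; the gripper's body (75 mm by 189 mm) begins 69 mm behind the grasp point.
Start: joints at [-0.043, 0.468, -0.012, 1.603, 0.006, 1.071, -0.056], TCP at [650.007, -0.044, 214.592] pointing down, gripper open.
Joint ranges: [-2.53, 2.53], [-0.31, 2.02], [-1.57, 1.55], [0.28, 2.44], [-1.29, 4.43], [0.15, 1.84], [-2.92, 2.92]. Speed limits (rad/s): [2.57, 2.57, 3.14, 3.14, 3.14, 3.14, 3.14].

### API

Orientations are given as a rotation vector (axis times angle).
In Python, from cell import robot, grip, kin, viewer gives the robot as it stands. Calls block until the motion is done:
- robot.movep(position, orientation): joint-space move of the TCP to a pose.
- robot.servo_line(position, feed=150, rotation=None): straight line of the TCP; rotation=None keeps the orientation; feed is the mean speed in mm/s.
- robot.goto_joints(angles): joint-space move.
- grip(opening, newtons=None): opening from 0.0 (shut) to 1.0 (fully open); newtons is the grip in N (None keeps the last); returns when the fingers have stopped.
- robot.hold(seconds).
- kin.ik(position, orientation): joint angles nearest the present ones, or None.
- robot.observe(): the state.
- viewer.read_camera(name): name is "scene" or "side" or "wrist"; returns the picture (420x560x3 uint8, red, green, blue); there is no depth.
- viewer.camera_info(name): a dict with "camera_matrix" (3x3 intrinsics, pixels), "R" (3x3) and "t" (3): a world point X has camera coordinates R X + t. Camera axes: x right, y down, z forward; pixel columns grow to the right and rows downward; lengths in mm; the calibration is good to about 2 mm. A picture is of the moment at which its call begins: read the wrist's pose just before it. camera_info takes no time and is no camera call; for the wrist camera it gives the pose at the moment of the call.
A pose or a line that the arm cannot do raises robot.IKError and nothing moves.
- robot.job_done(): hands the job in; it is judged then, once.
Trained networks look in the newest picture that a camera, given by its name, has taken for a name from the list of things; names that differ only in an ending like _2 or _b are one class to them, and where a whole thing is asked for, a point or a joint stands for the part that bears it (a point fixed in the world has none). Each returns a list of dicts, best first, with "confidence" (0 to 1); they miss things now and then, are a little off and sometimes report something else, mostly with a low value. They report only what shows in the picture. A call takes as long as a camera call. They do not tell look-alikes from the thing itself.
- viewer.silhouettes(name, camera): "mask" (420x560 bool, what is visible of it).
- viewer.pinpoint(name, camera): "at" ([x, y, z] in mm, in the coordinates of the camera as it stood for that picture, good to about 4 mm: a listed point, or the origin of a listed thing).
The state is a dict: "t": time; "joints": joint angles; "joint_velocities": joint speeds; "joint_torque": joint torques, N m; "tcp_pos": TCP position; "tcp_rot": TCP orientation; "contact_force": force on the tool from outside, world axes, zero at the start; "wrist_torque": the same for the moment, N m; "grip_width": opening from 0.0 (shut) to 1.0 (fully open); "grip_force": force on a finger pad.
Only numpy, scipy, OpenCV 4.12 (cv2) and the standard library are available. Lean on these libraries where they do the work, as an engineer would, in place of code of your own. Each camera call takes 0.05 s, during which the arm holds its last target. There are 200 camera calls.

## Working session

There is one attempt and no reset: what is moved stays moved. The work goes in short steps, each a Python script; the robot and the scene stay as the last script left them, time stands still between calls to the robot, and variables do not carry over. Pictures are saved under pics/ and viewed, at most 10 in all, crops included, and the job is handed in when it is done.

```bash
ls; mkdir -p pics
cat > h.py <<'E'
import numpy as np, cv2
from scipy.spatial.transform import Rotation as R
from cell import robot, grip, kin, viewer
def world(cam,p):
    c=viewer.camera_info(cam); return np.array(c["R"]).T@(np.array(p)-np.array(c["t"]))
def find(name,cam,n=3):
    return [(round(d["confidence"],2),world(cam,d["at"]).round(1)) for d in viewer.pinpoint(name,cam)[:n]]
def save(cam,f):
    im=viewer.read_camera(cam); cv2.imwrite(f,im[:,:,::-1]); return im
E
python3 - <<'E'
from h import *
for c in("scene","side"):
    save(c,f"pics/{c}0.png")
    for n in("pole_grip","pole_collar","pole_hook","stand_fork","flap_eye","flap_hinge","kiln","dish_a","tub","prop"):
        print(c,n,find(n,c))
print(robot.observe())
E
```

```text
pics
scene pole_grip [(0.83, array([ 482.3, -286.2,  281.8])), (0.49, array([ 711. , -327.5,    1.8]))]
scene pole_collar [(0.83, array([ 485.1, -286.5,  248.8]))]
scene pole_hook [(0.61, array([ 487.1, -268.8,   41.2])), (0.37, array([608.6,  69.2, 114.1]))]
scene stand_fork [(0.89, array([ 260.9, -290.6,  245.3])), (0.86, array([ 479.5, -291.2,  243.4]))]
scene flap_eye [(0.64, array([612.5,  69.2, 225.4]))]
scene flap_hinge [(0.73, array([607.2,  67.6, 113.6])), (0.65, array([ 442.6, -522.4,    1.9]))]
scene kiln [(0.8, array([602.3,  71.1,   2.5]))]
scene dish_a [(0.77, array([ 624.2, -498.4,   -2.9])), (0.68, array([ 7.101e+02, -3.293e+02,  1.000e-01]))]
scene tub [(0.92, array([ 4.422e+02, -5.211e+02, -2.000e-01]))]
scene prop [(0.66, array([ 7.117e+02, -3.272e+02, -4.000e-01])), (0.52, array([611.1, -47.3,  83.2])), (0.45, array([ 440. , -524.8,    2.7]))]
side pole_grip [(0.72, array([ 485.8, -286.9,  282.8])), (0.23, array([ 6.254e+02, -4.986e+02,  4.000e-01]))]
side pole_collar [(0.68, array([ 478.4, -288.8,  246.4]))]
side pole_hook [(0.75, array([ 482.9, -266.3,   42. ]))
[... 506 characters left out ...]
-0.01158846,  1.60266178,  0.00600918,
        1.07137655, -0.05627883]), 'joint_velocities': array([ 1.91512426e-03, -1.04595434e-03,  1.54782331e-03, -6.96886845e-05,
       -1.65476382e-03,  1.58716089e-03,  1.89042864e-03]), 'joint_torque': array([ 4.83502390e-04, -5.20435023e+01, -1.21316803e-02, -2.44057328e+01,
       -5.64658432e-02,  1.13390604e-02,  2.44483755e-05]), 'tcp_pos': array([ 6.50040613e+02, -6.05577212e-02,  2.14638594e+02]), 'tcp_rot': array([2.22142697e+00, 2.22127153e+00, 1.02509320e-04]), 'contact_force': array([-0.12315433, -0.23566971, -0.38094908]), 'wrist_torque': array([-0.03946466,  0.01511069, -0.01075567]), 'grip_force': 0.0, 'grip_width': 1.0010070294762148}
```

View pics/scene0.png

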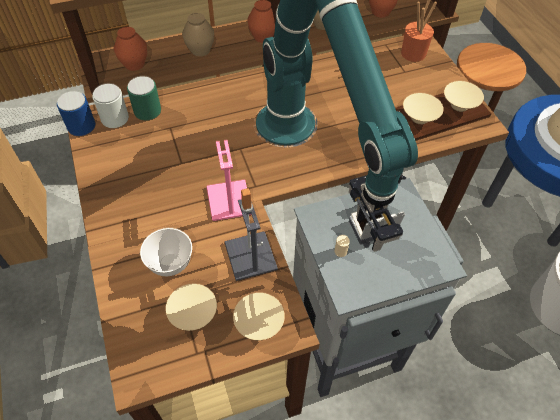

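View pics/side0.png

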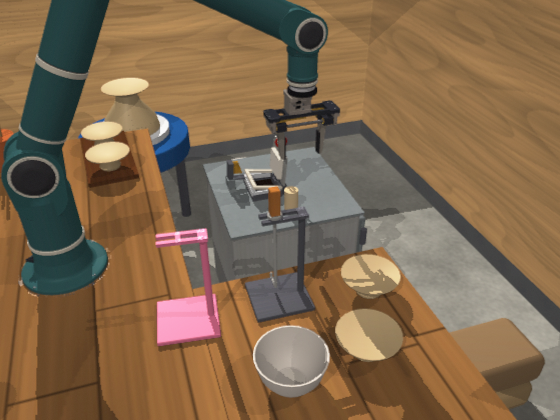

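The scene shows the pole in the grey stand at about (482,-287), and the pink decoy stand at x=260. The flap stands upright, partly behind the gripper. I'll go above the pole and look again with the kiln unobstructed.

Run:
```python
from h import *
rot=robot.observe()["tcp_rot"]
robot.movep([483,-200,430],rot)
print(robot.observe()["t"])
for c in("scene","side","wrist"):
    save(c,f"pics/{c}1.png")
    for n in("pole_grip","pole_collar","pole_hook","stand_fork","flap_eye","flap_hinge","kiln","prop"):
        print(c,n,find(n,c))
for c in("scene","side"):
    ci=viewer.camera_info(c);K=np.array(ci["camera_matrix"]);Rm=np.array(ci["R"]);t=np.array(ci["t"])
    viewer.read_camera(c)
    for n in("kiln","stand_fork"):
        for d in viewer.silhouettes(n,c)[:2]:
            m=d["mask"];v,u=np.nonzero(m)
            np.save(f"pics/m_{c}_{n}_{int(d['confidence']*100)}.npy",m)
            print(c,n,d["confidence"],m.sum(),u.mean(),v.mean())
# rectified top view of plane z=80 from scene, 1px=1.25mm, and z=12 for stand
im=cv2.imread("pics/scene1.png");c=viewer.camera_info("scene");K=np.array(c["camera_matrix"]);Rm=np.array(c["R"]);t=np.array(c["t"])
def rect(z,x0,y0,w,h,s,im,f):
    # out px (a,b): x=x0+s*b ; y=y0+s*a
    H=K@np.column_stack([Rm[:,1]*s,Rm[:,0]*s,Rm@np.array([x0,y0,z])+t])
    o=cv2.warpPerspective(im,H,(w,h),flags=cv2.INTER_LINEAR|cv2.WARP_INVERSE_MAP);cv2.imwrite(f,o);return o
a=rect(80,380,-160,400,360,1.25,im,"pics/roof.png")
b=rect(12,400,-400,400,360,.5,im,"pics/base.png")
cv2.imwrite("pics/rects.png",np.hstack([a,b]))
```

```text
2.375
scene pole_grip [(0.76, array([ 481.3, -287.2,  280.8])), (0.69, array([ 481. , -288.6,  247.3])), (0.69, array([ 6.233e+02, -4.972e+02, -5.000e-01]))]
scene pole_collar [(0.85, array([ 484.1, -290.6,  247. ]))]
scene pole_hook [(0.87, array([ 484.2, -269.5,   37.4])), (0.64, array([606.8,  66.2, 113.4])), (0.45, array([ 7.095e+02, -3.293e+02,  7.000e-01]))]
scene stand_fork [(0.93, array([ 259.5, -290.7,  244.7])), (0.6, array([ 477.3, -289.4,  245.5]))]
scene flap_eye [(0.89, array([615.8,  68.9, 227.8]))]
scene flap_hinge [(0.59, array([608.4,  69.3, 113.9]))]
scene kiln [(0.56, array([604.8,  71.4,   3.4]))]
scene prop [(0.75, array([608.8, -49. ,  84.3]))]
side pole_grip [(0.69, array([ 483.5, -289.4,  282.9]))]
side pole_collar [(0.84, array([ 483.3, -286.1,  244.4])), (0.71, array([ 478.4, -288. ,  247.9]))]
side pole_hook [(0.82, array([ 481.8, -267.1,   43.8])), (0.48, array([ 481.6, -287.2,  242. ]))]
side stand_fork [(0.96, array([ 256.1, -291.4,  244.2])), (0.68, array([ 480.6, -287.7,  246.7]))]
side flap_eye [(0.98, array([613.7,  71.4, 219.8])), (0.35, array([ 48
[... 478 characters left out ...]
0.4,  244. ])), (0.55, array([ 486.4, -286. ,  242.4]))]
wrist flap_eye [(0.7, array([ 486.3, -286.6,  242.5]))]
wrist flap_hinge [(0.35, array([ 483. , -286.3,  285.4]))]
wrist kiln [(0.67, array([605.9,  70.2,   1.8]))]
wrist prop [(0.56, array([610.8, -48.3,  81.9]))]
scene kiln 0.7 24748 372.8287942459997 277.41393243898494
scene kiln 0.44 1845 190.88726287262872 306.5739837398374
scene stand_fork 0.86 1989 250.50226244343892 251.04273504273505
scene stand_fork 0.58 1612 225.10669975186104 190.0124069478908
side kiln 0.97 14328 278.31351200446676 212.06448911222782
side stand_fork 0.77 3764 188.2481402763018 299.7723166843783
side stand_fork 0.74 3244 282.2071516646116 279.20499383477187
```

View pics/rects.png

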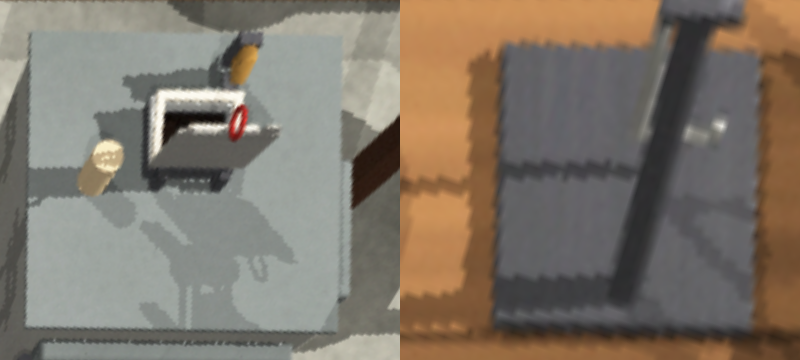

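View pics/wrist1.png

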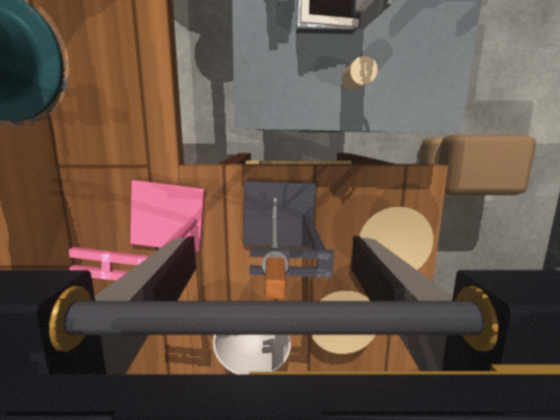

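Kiln roof corners in the rectified view are (30,32), (340,38), (28,328) and (338,330), so its centre is (607,70) with yaw about -0.01. The stand base has yaw about -0.03. The pole hook points to +y. Now I'll grasp the pole.

```bash
cat >> h.py <<'E'
BASE=R.from_rotvec([2.221427,2.221427,0])
def yaw(a): return (R.from_euler('z',a)*BASE).as_rotvec()
E
python3 - <<'E'
from h import *
r=yaw(-.03)
robot.movep([483,-287,400],r)
robot.servo_line([483,-287,264],feed=150)
grip(0.0,60); 
o=robot.observe();print(o["t"],o["tcp_pos"],o["grip_width"]*92,o["grip_force"],o["contact_force"])
robot.servo_line([483,-287,276],feed=60)
o=robot.observe();print(o["tcp_pos"],o["contact_force"],o["wrist_torque"])
robot.servo_line([413,-285,276],feed=100)
o=robot.observe();print(o["t"],o["tcp_pos"],o["contact_force"],o["grip_width"]*92)
for c in("scene","side"):
    save(c,f"pics/{c}2.png")
    for n in("pole_grip","pole_collar","pole_hook"): print(c,n,find(n,c))
E
```

```text
6.6 [ 483.15362434 -286.98174142  264.00722341] 22.049656404037805 59.98837351799011 [0.28354943 0.4919471  0.43873766]
[ 483.13800787 -287.14505528  276.51925552] [ 0.01596054 -0.52141921 -2.58417183] [0.00151076 0.03957836 0.01731539]
7.8 [ 413.59246371 -284.93608434  276.17234883] [-0.02931064  0.63450489 -2.95979857] 21.618164592922955
scene pole_grip [(0.65, array([ 412.2, -287.7,  290.6]))]
scene pole_collar [(0.58, array([ 412.8, -287.2,  260.4]))]
scene pole_hook [(0.61, array([ 414.3, -267.6,   51.7]))]
side pole_grip [(0.87, array([ 416.1, -286.2,  295. ]))]
side pole_collar [(0.73, array([ 412.4, -285.4,  255.2]))]
side pole_hook [(0.85, array([ 410.2, -266.6,   53.1])), (0.39, array([ 6.252e+02, -4.990e+02, -2.000e-01]))]
```

View pics/side2.png

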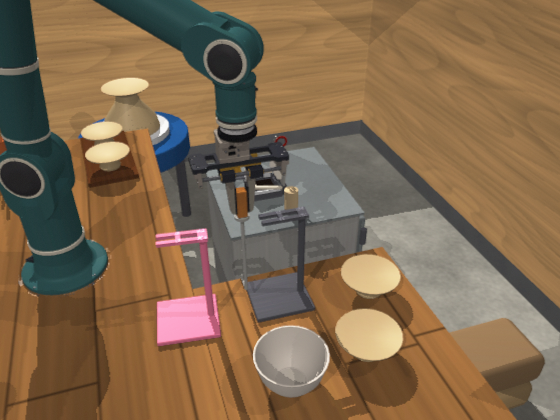

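Side view: the pole is free of the fork, upright in the gripper at about pixel (242,200). Next I'll carry it to the -y side of the eye and compare hook and eye there.

```bash
cat >> h.py <<'E'
def look(names,cams=("scene","side"),k=2):
    res={}
    for n in names:
        for c in cams:
            L=[]
            for _ in range(k):
                viewer.read_camera(c)
                d=find(n,c,1)
                if d: L.append(d[0][1])
            res[n,c]=np.median(L,0).round(1) if L else None
            print(n,c,res[n,c],np.ptp(L,0).round(1) if L else '')
    return res
E
python3 - <<'E'
from h import *
r=yaw(-.012)
robot.servo_line([413,-285,530],feed=220)
robot.servo_line([614,-3,530],feed=220,rotation=r)
robot.servo_line([614,-3,444.5],feed=120)
o=robot.observe();print(o["t"],o["tcp_pos"],o["contact_force"],o["wrist_torque"])
look(["pole_hook","flap_eye","pole_collar"])
print(robot.observe()["t"])
a=save("scene","pics/scene3.png");b=save("side","pics/side3.png")
def crop(im,cam):
    c=viewer.camera_info(cam);p=np.array(c["camera_matrix"])@(np.array(c["R"])@np.array([614,45,225])+np.array(c["t"]));u,v=(p[:2]/p[2]).astype(int)
    print(u,v);return cv2.resize(im[v-35:v+35,u-45:u+45,::-1],(400,311),interpolation=cv2.INTER_CUBIC)
cv2.imwrite("pics/crop3.png",np.hstack([crop(a,"scene"),crop(b,"side")]))
E
```

```text
12.0917 [614.31302924  -3.07967531 445.5069501 ] [-0.1517963  -0.28494291 -1.69884534] [ 0.04479653 -0.01782026  0.01786114]
pole_hook scene [613.2  14.  222.2] [1.8 1.2 0.4]
pole_hook side [611.7  15.4 220.6] [1.2 0.1 0. ]
flap_eye scene [ 662.6 -127.6  114. ] [ 97.2 396.9 228.5]
flap_eye side [615.8  73.  220.5] [1.3 2.4 1.6]
pole_collar scene [612.5  -3.6 427. ] [1.  2.7 0.3]
pole_collar side [613.6  -3.9 423.6] [1.4 2.  1. ]
13.2917
378 216
282 145
```

View pics/crop3.png

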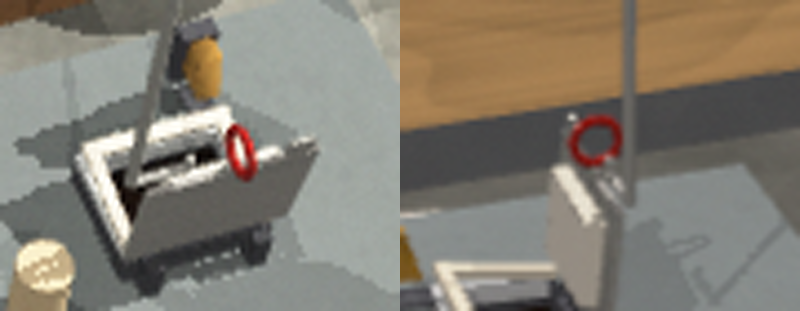

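Crop: the red ring and the hook are both visible. The hook foot is at crop pixel (630,200) on the side view, short of the ring on the -y side. I'll triangulate the ring from its red pixels.

```bash
cat >> h.py <<'E'
def project(cam,X):
    c=viewer.camera_info(cam);p=np.array(c["camera_matrix"])@(np.array(c["R"])@np.array(X,float)+np.array(c["t"]));return p[:2]/p[2]
def ring(near=(614,70,224)):
    P=[];U=[]
    for cam in("scene","side"):
        im=viewer.read_camera(cam).astype(int);c=viewer.camera_info(cam)
        m=(im[...,0]>1.9*im[...,1])&(im[...,0]>1.9*im[...,2])&(im[...,0]>70)
        u0,v0=project(cam,near).astype(int);w=np.zeros_like(m);w[v0-18:v0+18,u0-18:u0+18]=1
        m=(m&w).astype(np.uint8);cs,_=cv2.findContours(m,cv2.RETR_EXTERNAL,cv2.CHAIN_APPROX_NONE)
        q=np.vstack(cs)
        e=cv2.fitEllipse(cv2.convexHull(q)); print(cam,m.sum(),np.round(e[0],1),np.round(e[1],1))
        U.append(np.array(e[0]));P.append(np.array(c["camera_matrix"])@np.column_stack([c["R"],c["t"]]))
    X=cv2.triangulatePoints(P[0],P[1],U[0],U[1]);X=(X[:3]/X[3]).ravel()
    print("ring",X.round(1),[np.round(project(c,X)-u,1) for c,u in zip(("scene","side"),U)]);return X
E
python3 - <<'E'
from h import *
ring()
print(project("side",[614,-4,217]),project("scene",[614,-4,217]),project("side",[614,34,232]),robot.observe()["t"])
E
```

```text
scene 48 [386.8 214.9] [ 6.1 12.5]
side 60 [280.7 141.1] [10.2 12.4]
ring [617.1  69.8 225.5] [array([ 0. , -0.1]), array([0.1, 0.1])]
[288.40530331 156.48602777] [361.02959139 222.95546424] [283.81328057 145.0517549 ] 13.4917
```

```bash
cat >> h.py <<'E'
def st():
    o=robot.observe();return np.array(o["tcp_pos"]),np.array(o["contact_force"]),o["t"]
E
python3 - <<'E'
from h import *
robot.servo_line([616,-3,444.6],feed=60)
robot.servo_line([616,22,444.6],feed=80); robot.hold(.2)
p,f0,t=st();print(p,f0,t)
y=22
while y<52:
    y+=3; robot.servo_line([616,y,444.6],feed=40); p,f,t=st(); d=f-f0
    print(p.round(1),d.round(2),round(t,2))
    if np.linalg.norm(d)>2.5: break
robot.hold(.2);print(st()); ring()
E
```

```text
[616.02318433  21.46871808 444.60071187] [ 0.68071008  0.05514303 -2.13981607] 14.4083
[616.   25.2 444.6] [-0.37  0.02  1.02] 14.66
[616.   28.3 444.6] [-0.89 -0.5   0.42] 14.91
[616.   31.4 444.6] [-0.82 -0.39  1.04] 15.16
[616.   34.3 444.6] [-1.52  0.52 -0.54] 15.41
[616.   37.3 444.6] [-0.05 -0.97 -0.39] 15.66
[616.   40.3 444.6] [-0.98  0.3   1.08] 15.91
[616.   43.3 444.6] [-0.71 -0.78  1.18] 16.16
[616.   46.3 444.6] [-0.47  0.43  0.47] 16.41
[616.   49.3 444.6] [0.22 0.16 0.46] 16.66
[616.   52.3 444.6] [-0.61 -1.18 -0.04] 16.91
(array([616.01538777,  51.88608304, 444.62562627]), array([-0.38901172,  0.11705731, -1.90659812]), 17.1083)
scene 45 [387. 215.] [ 5.8 12.6]
side 44 [280.7 141.3] [10.1 12.3]
ring [617.2  70.4 224.7] [array([ 0., -0.]), array([0., 0.])]
```

```bash
cat >> h.py <<'E'
def force(n=8):
    F=[]
    for _ in range(n): robot.hold(.015); F.append(robot.observe()["contact_force"])
    return np.mean(F,0)
E
python3 - <<'E'
from h import *
f0=force(16);print(f0)
robot.servo_line([616,52,452],feed=40)
z=452
print((force()-f0).round(2))
while z<466:
    z+=.7; robot.servo_line([616,52,z],feed=25); d=force()-f0
    print(round(z,1),d.round(2))
    if d[2]<-2 or abs(d[0])>4: break
print(st()); ring()
save("side","pics/side4.png")
E
```

```text
[ 0.09774276 -0.01732333 -1.54555122]
[ 0.01  0.02 -0.35]
452.7 [-0.05 -0.14  0.03]
453.4 [-0.51 -0.17 -0.4 ]
454.1 [ 0.29 -0.15 -0.33]
454.8 [-0.04 -0.15  0.07]
455.5 [-0.13 -0.05 -0.08]
456.2 [-0.24  0.04  0.03]
456.9 [-0.24 -0.27 -0.97]
457.6 [-0.26  0.08 -4.25]
(array([615.83621238,  52.00084442, 457.04906648]), array([ 0.60222167, -0.04495113, -6.14865012]), 21.0083)
scene 41 [386.8 215. ] [ 5.8 12.6]
side 55 [280.7 141.2] [10.3 12.3]
ring [617.2  69.9 225. ] [array([ 0. , -0.1]), array([0.1, 0.1])]
```

The hook touched the ring's outer rim 12.3 mm up, as expected, so it is in the eye. Now I'll swing the flap down with slight radial tension, which stops it from falling through the play.

```bash
cat > swing.py <<'E'
from h import *
import sys
f0=np.array([0.1,0,-1.65]); xc,zc=607.,336.7
Rr=120.5; phi=1.645; end=float(sys.argv[1])
while phi>end:
    phi=max(end,phi-.045)
    u=np.array([-np.cos(phi),0,np.sin(phi)])
    q=np.array([xc,52,zc])+Rr*u
    robot.servo_line(q,feed=40); d=force(6)-f0; T=-d@u
    tg=d@np.array([-np.sin(phi),0,-np.cos(phi)])
    want=3. if phi>1 else 2.
    Rr+=float(np.clip((want-T)*.1,-.6,.5))
    print(round(phi,2),"T",T.round(1),"tan",tg.round(1),"R",round(Rr,1),"fy",d[1].round(1))
    if np.linalg.norm(d)>10: print("STOP",d); break
print(st())
E
python3 - <<'E'
import sys; sys.argv=['',"0.9"]
exec(open('swing.py').read())
u=np.array([-np.cos(phi),0,np.sin(phi)])
ring(np.array([607,70,112.7])+112*u)
im=[]
for c in("scene","side"):
    a=viewer.read_camera(c);uu,v=project(c,[540,60,190]).astype(int)
    im.append(cv2.resize(a[v-45:v+45,uu-60:uu+60,::-1],(400,300),interpolation=cv2.INTER_CUBIC))
cv2.imwrite("pics/crop5.png",np.hstack(im))
E
```

```text
1.6 T 3.8 tan 0.4 R 120.4 fy 0.2
1.56 T 3.0 tan 0.8 R 120.4 fy 0.4
1.51 T 3.3 tan 0.5 R 120.4 fy 0.2
1.47 T 2.6 tan 0.7 R 120.4 fy 0.3
1.42 T 3.0 tan 0.5 R 120.4 fy 0.6
1.38 T 3.2 tan 0.6 R 120.4 fy 0.2
1.33 T 3.2 tan 0.9 R 120.4 fy 0.8
1.29 T 3.5 tan 0.8 R 120.3 fy 0.5
1.24 T 3.1 tan 1.2 R 120.3 fy 0.6
1.2 T 3.2 tan 0.9 R 120.3 fy 1.1
1.15 T 2.5 tan 0.7 R 120.4 fy 0.4
1.11 T 2.1 tan 0.9 R 120.4 fy 0.3
1.06 T 1.9 tan 0.8 R 120.6 fy 0.0
1.02 T 1.4 tan 0.6 R 120.7 fy 0.3
0.97 T 2.2 tan 1.2 R 120.7 fy 0.3
0.93 T 2.5 tan 1.2 R 120.6 fy -0.1
0.9 T 1.9 tan 1.4 R 120.7 fy 0.3
(array([531.9146405 ,  52.01313692, 431.17025356]), array([ 0.31075643,  0.31524978, -3.94390657]), 27.65)
scene 42 [373.2 197.2] [ 5.4 12.1]
side 47 [252.2 153.5] [10.7 11.8]
ring [535.   71.3 200.6] [array([ 0. , -0.1]), array([0., 0.])]
```

View pics/crop5.png

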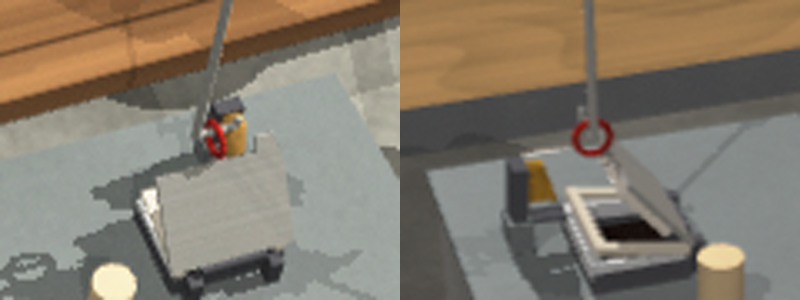

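The scene crop shows the hook in the ring at about (213,137), with the flap half down at θ≈0.885. I'll carry on down to the catch.

```bash
sed -i 's/^Rr=120.5; phi=1.645/Rr=120.7; phi=.9/' swing.py
python3 - <<'E'
import sys; sys.argv=['',"0.47"]
exec(open('swing.py').read())
robot.hold(.3)
u=np.array([-np.cos(phi),0,np.sin(phi)])
ring(np.array([607,70,112.7])+112*u)
# keep lowering until weight is gone from the hook
p,_,_=st(); x,z=p[0],p[2]
for i in range(12):
    z-=2;x+=.5
    robot.servo_line([x,52,z],feed=40);d=force(8)-f0;print(round(x,1),round(z,1),d.round(2))
    if d[2]>-.5 and i>2: break
X=ring(np.array([607,70,112.7])+112*np.array([-np.cos(.35),0,np.sin(.35)]));print(np.arctan2(X[2]-112.7,607-X[0]),st()[2])
E
```

```text
0.85 T 2.6 tan 1.6 R 120.6 fy 0.6
0.81 T 2.3 tan 1.4 R 120.6 fy 0.2
0.76 T 2.7 tan 1.9 R 120.5 fy 0.6
0.72 T 2.3 tan 1.5 R 120.5 fy 0.1
0.67 T 2.7 tan 1.4 R 120.4 fy -0.1
0.63 T 2.8 tan 1.8 R 120.4 fy 0.3
0.58 T 2.4 tan 1.3 R 120.3 fy 0.2
0.54 T 2.6 tan 1.4 R 120.3 fy 0.5
0.49 T 2.0 tan 1.5 R 120.3 fy 0.1
0.47 T 2.4 tan 2.1 R 120.2 fy 0.2
(array([499.72228162,  52.03680305, 391.11546138]), array([ 1.06733116, -0.08534684, -4.46279887]), 31.65)
scene 39 [367. 197.] [ 5.3 11.4]
side 48 [242.  167.8] [10.3 12.2]
ring [503.8  72.2 160.9] [array([-0.,  0.]), array([-0., -0.])]
500.3 389.2 [ 0.08  0.19 -1.97]
500.8 387.2 [ 0.23  0.44 -1.88]
501.3 385.2 [-0.02  0.21 -2.26]
501.8 383.2 [ 0.2   0.17 -1.98]
502.3 381.2 [-0.13  0.1  -2.13]
502.8 379.2 [-0.42  0.36 -2.01]
503.3 377.2 [-0.33  0.03 -0.03]
scene 31 [365.5 198.7] [ 4.9 10.1]
side 48 [240.4 172.4] [10.8 11.4]
ring [498.7  72.  146.8] [array([ 0. , -0.1]), array([0., 0.])]
0.3050207041120343 34.8333
```

```bash
cat > press.py <<'E'
from h import *
f0=force(16)  # unloaded hook
print("f0",f0.round(2))
robot.servo_line([500,52,364],feed=40)
z=364; log=[]; zc=112.7+224-8.5
while True:
    z-=.6; th=np.arcsin((z-zc)/112); x=607-112*np.cos(th)
    robot.servo_line([x,52,z],feed=20); d=force(5)-f0; p=st()[0]
    log.append(d[2]); print(round(z,1),"th",round((p[2]-zc)/112,3),d.round(1))
    cap=15 if th>.19 else 13
    if d[2]>cap or abs(d[0])>7: break
    if z<zc-6: break
print(st())
E
python3 press.py
```

```text
f0 [-0.02  0.2  -1.56]
363.4 th 0.315 [ 0.1 -0.1  0.3]
362.8 th 0.309 [ 0.1 -0.4  0.2]
362.2 th 0.304 [0.1 0.1 0.1]
361.6 th 0.3 [ 0.3 -0.4  1.6]
361.0 th 0.295 [ 0.2 -0.1  3.1]
360.4 th 0.289 [ 0.6 -0.4  3. ]
359.8 th 0.282 [ 1.  -0.1  3.4]
359.2 th 0.277 [ 1.5 -0.4  3.5]
358.6 th 0.272 [ 1.8 -0.3  3.4]
358.0 th 0.266 [ 1.8 -0.2  3.7]
357.4 th 0.26 [ 1.9 -0.3  3.6]
356.8 th 0.255 [2.3 0.  4. ]
356.2 th 0.25 [ 2.  -0.2  3.7]
355.6 th 0.244 [1.8 0.1 3.6]
355.0 th 0.239 [ 1.9 -0.5  3.5]
354.4 th 0.234 [1.9 0.2 3.4]
353.8 th 0.228 [ 1.7 -0.4  3.7]
353.2 th 0.223 [1.9 0.1 3.8]
352.6 th 0.217 [ 2.2 -0.   3.5]
352.0 th 0.212 [1.6 0.2 3.5]
351.4 th 0.207 [1.9 0.  3.5]
350.8 th 0.201 [2. 0. 4.]
350.2 th 0.196 [ 1.3 -0.1  4. ]
349.6 th 0.19 [ 1.5 -0.   3.5]
349.0 th 0.185 [ 1.5 -0.5  3.9]
348.4 th 0.18 [ 1.8 -0.9  4.1]
347.8 th 0.176 [1.8 0.3 4.8]
347.2 th 0.17 [ 1.5 -0.2  5.3]
346.6 th 0.165 [2.4 0.1 5.2]
346.0 th 0.159 [2.3 0.2 6.2]
345.4 th 0.153 [ 2.3 -0.4  5.5]
344.8 th 0.147 [ 1.8 -0.4  6. ]
344.2 th 0.143 [ 1.4 -0.4  6.4]
343.6 th 0.137 [ 1.5 -0.2  6.4]
343.0 th 0.132 [ 1.7 -0.3  6.7]
342.4 th 0.127 [ 1.4 -0.2  6.7]
341.8 th 0.12 [1.7 0.2 5.1]
341.2 th 0.113 [-0.  -0.1  5.1]
340.6 th 0.101 [0.1 0.3 0.1]
340.0 th 0.104 [ 0.  -0.3 -0.1]
339.4 th 0.1 [ 0.2 -0.2 -0.2]
338.8 th 0.094 [-0.2  0.  -0.3]
338.2 th 0.09 [ 0.  -0.4  0.6]
337.6 th 0.086 [0.1 0.1 2.8]
337.0 th 0.08 [ 0.1 -0.7  3.4]
336.4 th 0.074 [ 0.5 -0.5  3.6]
335.8 th 0.069 [ 0.8 -0.4  4.5]
335.2 th 0.066 [ 0.2 -0.4  6.4]
334.6 th 0.063 [ 0.4 -0.5  8.6]
334.0 th 0.061 [ 0.1 -0.4 10.1]
333.4 th 0.058 [-0.5 -0.9 11.9]
332.8 th 0.056 [-0.7 -0.7 13.6]
(array([495.50626538,  52.00334699, 334.48824123]), array([-0.96954008, -0.55294474, 11.4143813 ]), 52.925)
```

A snap showed at θ≈0.11 (force 5 N to 0 N). The seal came next, then a firm seat at θ≈0.065, which I pressed to about 13 N. The clock is at 53 s, so I'll unhook and go back now, checking the latch on the way.

Run:
```python
from h import *
robot.servo_line([495.6,52,340.8],feed=60)
a,b,_=st();print(a,b)
X=ring([495.5,71,121]); print("th",(X[2]-112.7)/112)
robot.servo_line([495.6,32,340.8],feed=80); print(st())
if np.linalg.norm(st()[1]-[0,0,-1.6])<4:
    robot.servo_line([495.6,-10,340.8],feed=120)
    X=ring([495.5,71,121]); print("th",(X[2]-112.7)/112,st())
```

```text
[494.86098531  51.96871522 339.88288488] [-0.00667185 -0.3937839  -2.30314235]
scene 31 [363.6 201.9] [ 4.9 10.4]
side 36 [239.3 180.1] [10.4 11.4]
ring [493.8  71.5 123.3] [array([-0.1,  0.2]), array([-0.2, -0.1])]
th 0.09470031389952828
(array([495.51735295,  31.45342308, 340.64718354]), array([-0.28153875, -0.18318421, -0.31808828]), 53.7083)
scene 35 [363.6 202. ] [ 5.  10.5]
side 53 [239.3 180. ] [10.2 11.8]
ring [493.9  71.4 123.5] [array([-0. ,  0.1]), array([-0.1, -0.1])]
th 0.09630069178357584 (array([495.61783111,  -8.74397737, 340.81497118]), array([ 0.69482763, -0.48517504, -2.08733543]), 54.3083)
```

The flap is latched and the hook is clear of the eye. Now the pole goes back.

Run:
```python
from h import *
r=yaw(-.03)
robot.servo_line([495.6,-10,530],feed=220)
robot.servo_line([413,-285,530],feed=240,rotation=r)
robot.servo_line([413,-285,277],feed=220)
print(st())
for c in("scene","side"):
    viewer.read_camera(c)
    for n in("pole_collar","pole_hook"): print(c,n,find(n,c,1))
viewer.read_camera("scene"); print(find("stand_fork","scene"),st()[2])
```

```text
(array([ 413.6626513 , -285.25504278,  278.05619863]), array([-0.11008626,  0.40846739, -1.13655972]), 57.9667)
scene pole_collar [(0.51, array([ 412.6, -287.9,  261.1]))]
scene pole_hook [(0.55, array([ 413.8, -267.9,   54.1]))]
side pole_collar [(0.71, array([ 414. , -284.2,  259. ]))]
side pole_hook [(0.59, array([ 411.3, -264. ,   54.9]))]
[(0.85, array([ 261.7, -290.4,  244.8])), (0.62, array([ 481.3, -287.5,  247.7])), (0.54, array([606.8,  71.3, 115. ]))] 58.3667
```

The pole sits in the grip as before, so I'll place it.

Run:
```python
from h import *
robot.servo_line([445,-286,276.5],feed=100); 
robot.servo_line([482,-287,276.5],feed=70); print(st())
if np.abs(st()[1][:2]).max()<5:
    robot.servo_line([482,-287,264.5],feed=50); print(st())
    grip(0.6); robot.servo_line([482,-287,375],feed=180)
    for c in("scene","side"):
        viewer.read_camera(c)
        for n in("pole_collar","pole_hook"): print(c,n,find(n,c,1))
    print(st()[2])
```

```text
(array([ 481.81263401, -287.00176302,  276.18476449]), array([ 0.52735976, -0.01166687, -2.16470627]), 59.5083)
(array([ 481.5334411 , -286.9279613 ,  264.01830739]), array([ 0.38305825,  0.08211915, -2.95789876]), 59.9)
scene pole_collar [(0.56, array([ 479.6, -289.9,  246.9]))]
scene pole_hook [(0.78, array([ 481.2, -267.9,   38.4]))]
side pole_collar [(0.81, array([ 482.6, -286.8,  243.2]))]
side pole_hook [(0.71, array([494.3,  74.2, 117.5]))]
61.6167
```

Run:
```python
from h import *
robot.hold(1.0)
viewer.read_camera("scene");print(find("pole_collar","scene",1),find("pole_hook","scene",1))
print(st()[2],robot.job_done())
```

```text
[(0.8, array([ 482.1, -289. ,  249.5]))] [(0.56, array([ 481.9, -268. ,   37.4]))]
the job is handed in; nothing more can be done
62.7667 None
```

I handed the job in at 62.8 s of the 69 s: the flap is latched shut at about 0.09 rad and the pole hangs upright in its grey stand with the gripper clear; no verdict came back, and I did not re-check the dishes, tub or prop at the end.

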